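# Snug down the red canister's screw press

### The arm

A 7-joint arm with a two-finger parallel gripper is mounted at the origin on the work surface. World frame = base frame: x ahead of the robot, y to its left, z up, the work surface at z = 0. Lengths are in m, angles in rad, forces in N, time in s.
With the tool pointing down it reaches from about 0.4 to 0.85 m from the base axis. Payload 10.4 kg.
Tool frame: the origin (TCP) lies midway between the tips of the shut fingers; the grasp point (between the pads) lies 19 mm behind it; z points along the fingers, y is the line along which they close (so a half turn about z gives the same grasp; the last joint's range is limited). The gripper opens to 87 mm and grips with 3 to 60 N. Pads are 19 mm wide; open, the fingers measure 117 mm over their backs; the gripper's body (75 mm by 190 mm) begins 51 mm behind the grasp point.
Start: joints at [-1.177, 0.332, -0.065, 1.46, 0.022, 1.35, -0.088], TCP at [0.253, 0.572, 0.223] pointing down, gripper open.
Joint ranges: [-2.6, 2.6], [-0.5, 2.12], [-1.47, 1.34], [0.16, 2.42], [-1.27, 4.41], [0.06, 2.06], [-2.6, 2.6]. Speed limits (rad/s): [2.22, 2.22, 2.79, 2.79, 3.14, 3.14, 3.14].

### API

Orientations are given as a unit quaternion [x, y, z, w].
In Python, from bench import r gives the robot as it stands.
- The arm moves only by the tool arm_command, never from a script. Its argument "moves" is one flat list of numbers, 4 for each row, row after row: the shift along the tool's x, y, z in cm, then the turn about the tool's z in degrees. A call has 1 to 12 rows; each row shifts and turns the commanded pose from where the row before left it, along the tool's axes as they then stand; what a row does not reach is not made up. A row lasts 1/12 s, in which the tool goes at most 41.7 mm and 7.16 degrees, less where a joint would pass 70% of its speed; a pose out of reach is approached as far as the arm can. A call with a gripper value outside its range is refused whole. "fingers" is the opening in per cent of the stroke, from 0 (shut) to 100 (fully open), set as the call begins (left out, the last holds). The fingers move at their own pace and stop on an object; "squeeze" is the grip in N (left out, the last holds). Time passes only in rows, so rows that do not move let the fingers close. It gives the time, the measured TCP pose, the force, the opening and the grip force at its end, in the units of the state.
- r.read_state(): the state, without advancing time (a new reading comes with each control period).
- r.camera(name): name is "scene" or "side" or "wrist"; returns the picture (400x640x3 uint8, red, green, blue); there is no depth.
- r.camera_info(name): a dict with "fx", "fy", "cx", "cy" (pixels), "origin" and "attitude" of the camera in the world. Camera axes: x right, y up, looking along -z (the intrinsics and any distortion apply to the point x, -y, -z); pixel columns grow to the right and rows downward; lengths in m; the calibration is good to about 2 mm. A picture is of the moment at which its call begins: read the wrist's pose just before it. camera_info takes no time and is no camera call; for the wrist camera it gives the pose at the moment of the call.
- r.close_job(): hands the job in; it is judged then, once.
The state is a dict: "time": time; "joint_positions": joint angles; "joint_vel": joint speeds; "joint_torque": joint torques, N m; "ee_pos": TCP position; "eef_rot": TCP orientation; "ft_force": force on the tool from outside, world axes, zero at the start; "torque": the same for the moment, N m; "width": finger opening in m; "grip_force": force on a finger pad.
Only numpy, scipy, OpenCV 4.12 (cv2) and the standard library are available. Lean on these libraries where they do the work, as an engineer would, in place of code of your own. Each camera call takes 0.05 s, during which the arm holds its last target. There are 200 camera calls.

### The job

Two glass canisters stand in small black screw presses on the counter; the one with the red gasket and red knob is still loose. Turn its red knob clockwise (seen from above) until the foot just touches the lid, which is when the knob's white pointer meets the white dot, then add one eighth of a turn more to squeeze the gasket, and let go. Do not overtighten it, and leave the grey knob, already tight, as it is.

Things in the scene. Friction and masses are not known exactly. Their poses are not given: they have to be found in the camera images.
- red_grip (a point): Centre of the red bar knob, 171 mm above the counter, on its vertical turning axis. Bar 50 mm long, 16 mm thick, 26 mm tall (13 mm above and below this point), on a 13 mm spindle; 20 mm below the bar is a black dial, 80 mm wide. Axes turn with the knob: x along the bar to the end with the white pointer line, y across, z up. It keeps its height as it turns. The press is fixed, base 110 x 150 mm.
- red_knob (a joint): Turn of the red knob, rad, growing clockwise from above. 0: foot just touches the lid (pointer at the white dot near the dial's edge); negative: foot clear. Starts between -0.65 and -0.35; can turn from -1.0 to 1.5. The foot sinks 24 mm per turn. Turning takes 0.09 N m, rising to about 0.14 N m an eighth of a turn (0.785) past touch; it stays where it is left.
- grey_grip (a point): Centre of the grey bar knob of the other press, same shape, size, height and axes as the red one. Not to be turned.
- grey_knob (a joint): Turn of the grey knob, rad, same sense as the red one; it starts already tight, between 0.70 and 0.87, and is to stay so.
Not all that is in view belongs to the job. What is shaped like the part that bears red_grip but green is not meant.

How it is judged:
At the end, for the whole second after the job is handed in: The red knob rests one eighth of a turn (0.785 rad) past the touching point, within 0.2 rad (about 11 degrees) either way, and the grey knob is still tight, between 0.52 and 1.05 rad (value of joint red_knob between 0.585 and 0.985 rad and velocity of joint red_knob between -0.05 and 0.05 rad/s and value of joint grey_knob between 0.52 and 1.05 rad).
It fails at once if the red knob is overtightened (more than 1.15 rad past touch) (value of joint red_knob above 1.15 rad).
It fails at once if the grey knob is turned away from its tight setting (below 0.52 or above 1.05 rad) (value of joint grey_knob below 0.52 rad or value of joint grey_knob above 1.05 rad).
It also fails if it takes over 29 s, if anything falls off the work surface, if the arm or the gripper's body presses on something with over 40 N, if the wrist force passes 120 N, or if a joint passes its speed limit or range.

## Working session

There is one attempt and no reset: what is moved stays moved. The work goes in short steps, Python scripts to look and compute and a tool call to move; the robot and the scene stay as the last step left them, time stands still between calls to the robot, and variables do not carry over. Pictures are saved under pics/ and viewed, at most 10 in all, crops included, and the job is handed in when it is done.

Besides the shell and the picture viewer there is one more tool, called after "Request:" as name(argument=value, ...), one argument or row to a line, values as JSON. arm_command: Moves the arm, as the interface text tells. Its arguments: {"type":"object","properties":{"moves":{"type":"array"},"fingers":{"type":"number"},"squeeze":{"type":"number"}},"required":["moves"]}

```bash
mkdir -p pics; python3 - <<'E'
from bench import r
import cv2,numpy as np
s=r.read_state();print(s["time"],s["ee_pos"],s["eef_rot"],s["width"])
a=r.camera("scene");b=r.camera("side")
np.save("scene.npy",a);np.save("side.npy",b)
for n in("scene","side"):print(n,r.camera_info(n))
cv2.imwrite("pics/a.png",cv2.cvtColor(a,4));cv2.imwrite("pics/b.png",cv2.cvtColor(b,4))
E
```

```text
0.0 [0.25287609 0.57115327 0.22175639] [ 2.06859981e-01  9.78370309e-01 -6.89210731e-04 -1.06103169e-04] 0.0874525081158437
scene {'fx': 413.18219913639183, 'fy': 413.18219913639183, 'cx': 317.1682702927163, 'cy': 203.89017307507874, 'origin': array([ 0.97553782, -0.32502874,  0.54127559]), 'attitude': array([0.38972391, 0.18598773, 0.38221579, 0.81696691])}
side {'fx': 447.7553729125663, 'fy': 447.7553729125663, 'cx': 312.3994685578762, 'cy': 203.17849729640807, 'origin': array([0.47847804, 0.5686333 , 0.59089568]), 'attitude': array([-0.03836694,  0.42981932,  0.90035366, -0.05609469])}
```

View pics/a.png

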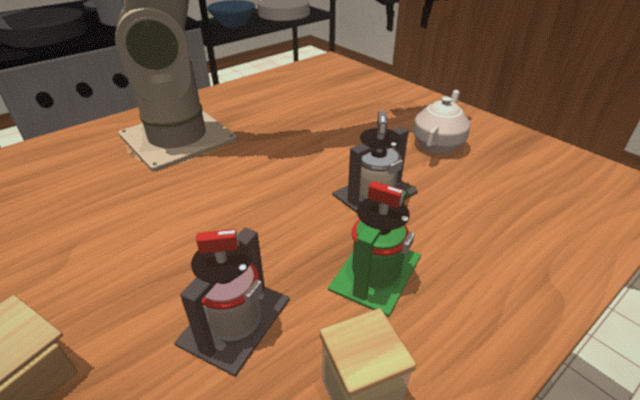

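View pics/b.png

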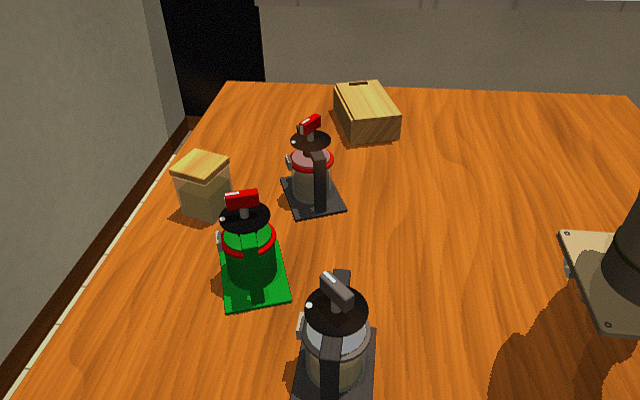

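Two red knobs are in view. One is at scene (217,240) / side (310,125), on a black press with a red gasket. The other is at scene (385,193) / side (241,199), on a green press, so it's the decoy. The first one fits, and I'll confirm it in a crop while measuring.

```bash
cat > h.py <<'E'
import numpy as np,cv2
from scipy.spatial.transform import Rotation as R
def ray(ci,u,v):
    d=np.array([(u-ci["cx"])/ci["fx"],-(v-ci["cy"])/ci["fy"],-1.])
    return np.array(ci["origin"]),R.from_quat(ci["attitude"]).apply(d)
def onplane(ci,u,v,z):
    o,d=ray(ci,u,v);return o+d*(z-o[2])/d[2]
def tri(c1,p1,c2,p2):
    o1,d1=ray(c1,*p1);o2,d2=ray(c2,*p2)
    t=np.linalg.lstsq(np.c_[d1,-d2],o2-o1,rcond=None)[0]
    a,b=o1+t[0]*d1,o2+t[1]*d2
    return (a+b)/2,np.linalg.norm(a-b)
def red(im):
    i=im.astype(int);return ((i[...,0]>90)&(i[...,1]<60)&(i[...,2]<60)).astype(np.uint8)
def white(im): return (im.min(2)>170).astype(np.uint8)
E
python3 - <<'E'
from h import *
from bench import r
P={}
for n in("scene","side"):
    im=np.load(n+".npy");ci=r.camera_info(n)
    for nm,m in(("red",red(im)),("white",white(im))):
        k,l,st,c=cv2.connectedComponentsWithStats(m)
        for i in range(1,k):
            if st[i,4]>5 and (190<c[i][0]<430 if n=="scene" else 210<c[i][0]<360) and 100<c[i][1]<350:print(n,nm,st[i],c[i].round(1),onplane(ci,*c[i],.184 if nm=="red" else .14).round(3))
a=np.load("scene.npy")[200:320,160:300];b=np.load("side.npy")[100:220,250:390]
cv2.imwrite("pics/c.png",cv2.cvtColor(cv2.resize(np.vstack([np.hstack([a,b])]),None,fx=2.8,fy=2.8,interpolation=2),4))
E
```

```text
scene red [368 182  33  25 459] [383.4 195. ] [0.678 0.041 0.184]
scene red [352 224   5  19  40] [354.2 233.5] [ 0.709 -0.046  0.184]
scene red [213 232   4   3   7] [214.7 233.1] [ 0.594 -0.181  0.184]
scene red [197 235  40  19 542] [217.2 243.9] [ 0.614 -0.188  0.184]
scene red [373 242  30  13 184] [388.  250.2] [ 0.756 -0.035  0.184]
scene red [249 263  10  18  67] [254.5 271.6] [ 0.682 -0.177  0.184]
scene red [201 296  44  13 315] [222.8 303.1] [ 0.697 -0.228  0.184]
scene white [381 116   4   6  18] [382.3 118.6] [0.46  0.276 0.14 ]
scene white [392 143   3   2   6] [393.  143.5] [0.543 0.217 0.14 ]
scene white [389 187  13   5  27] [394.8 189.3] [0.642 0.112 0.14 ]
scene white [404 218   4   2   7] [405.3 218.4] [0.701 0.069 0.14 ]
scene white [219 230  16   4  38] [226.3 231.9] [ 0.556 -0.149  0.14 ]
scene white [240 265   6   5  24] [242.3 266.9] [ 0.628 -0.167  0.14 ]
side red [331 111  19  38 188] [339.7 129.7] [ 0.534 -0.146  0.184]
side red [299 114  21  12  87] [310.4 119.3] [ 0.592 -0.18   0.184]
side red [303 130   3   5   9] [303.9 132.6] [ 0.597 -0.13   0.184]
si
[... 231 characters left out ...]
228.  191.5] [0.685 0.056 0.184]
side red [277 194  10  16  42] [281.1 202.2] [0.6   0.072 0.184]
side red [258 221  18  33 169] [268.4 240.8] [0.601 0.154 0.184]
side red [221 230  22  28 142] [230.  248.7] [0.648 0.174 0.184]
side red [211 271  12  27 128] [217.1 284.9] [0.646 0.235 0.184]
side white [302 119   7   5  11] [305.  120.6] [ 0.615 -0.254  0.14 ]
side white [292 141   3   2   6] [293.  141.5] [ 0.626 -0.169  0.14 ]
side white [225 192  14   4  22] [231.5 193.4] [0.7   0.004 0.14 ]
side white [216 231   2   8   8] [216.1 234.5] [0.695 0.105 0.14 ]
side white [324 271  12  12  49] [329.6 276.7] [0.519 0.168 0.14 ]
side white [306 303   6   5  26] [308.7 304.8] [0.54  0.217 0.14 ]
```

View pics/c.png

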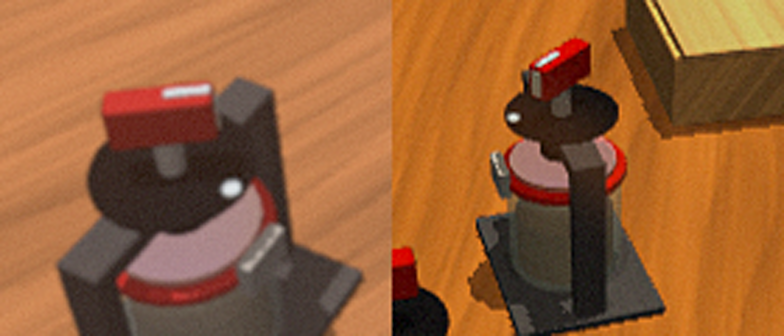

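Confirmed: the knob at scene (217,242) / side (310,124) sits on a black base with a red gasket. Its white pointer is at scene (226,232) and the white dot at (242,267).

```bash
python3 - <<'E'
from h import *
from bench import r
c1,c2=r.camera_info("scene"),r.camera_info("side")
for n,a,b,z in(("c",(217.3,241.8),(309.8,124.1),.171),("ptr",(226.3,231.9),(305,120.6),.184),("dot",(242.3,266.9),(293,141.5),.138),("grey dot",(393,143.5),(308.7,304.8),.138),("greyptr",(382.3,118.6),(329.6,276.7),.184)):
    print(n,tri(c1,a,c2,b),onplane(c1,*a,z).round(4),onplane(c2,*b,z).round(4))
s=r.read_state();M=R.from_quat(s["eef_rot"]).as_matrix();print(M.round(3));print(s["ee_pos"])
E
```

```text
c (array([ 0.59518435, -0.18132396,  0.17138402]), np.float64(0.0038124144560743936)) [ 0.5972 -0.1808  0.171 ] [ 0.5942 -0.1847  0.171 ]
ptr (array([ 0.60174079, -0.16905213,  0.18556652]), np.float64(0.0026611631862396203)) [ 0.6018 -0.1681  0.184 ] [ 0.6015 -0.1738  0.184 ]
dot (array([ 0.62659125, -0.16723559,  0.13999745]), np.float64(0.0029712778464676334)) [ 0.6266 -0.1661  0.138 ] [ 0.6264 -0.1723  0.138 ]
grey dot (array([0.54112231, 0.21752155, 0.13962499]), np.float64(0.0021765151683709534)) [0.5406 0.2199 0.138 ] [0.5405 0.2155 0.138 ]
greyptr (array([0.51604562, 0.2085794 , 0.18482233]), np.float64(0.002575918233406807)) [0.5166 0.2098 0.184 ] [0.5151 0.2069 0.184 ]
[[-0.914  0.405 -0.   ]
 [ 0.405  0.914 -0.001]
 [-0.    -0.001 -1.   ]]
[0.25293106 0.57115101 0.22183655]
```

Request:
arm_command(
  moves=[-2.6,-2.3,-0.5,0,-2.6,-2.3,-0.5,0,-2.6,-2.3,-0.5,0,-2.6,-2.3,-0.5,0,-2.6,-2.3,-0.5,0,-2.6,-2.3,-0.5,0,-2.6,-2.3,0,0,-2.6,-2.3,0,0,-2.6,-2.3,0,0,-2.6,-2.3,0,0,-2.6,-2.3,0,0,-2.6,-2.3,0,0],
  fingers=100,
)

```text
time: 1.1
ee_pos: [0.4268, 0.1911, 0.2524]
eef_rot: [0.207, 0.978, 0.0, -0.0]
ft_force: [0.8, 0.5, -0.5]
width: 0.0872
grip_force: 0.0
```

Request:
arm_command(
  moves=[-2.6,-2.3,0,0,-2.6,-2.3,0,0,-2.6,-2.3,0,0,-2.6,-2.3,0,0,-2.6,-2.3,0,0,-2.6,-2.3,0,0,-2.6,-2.3,0,0,-2.6,-2.3,0,0,-2.6,-2.3,0,0,-2.6,-2.3,0,0,0,0,0,7,0,0,0,7],
)

```text
time: 2.1
ee_pos: [0.571, -0.1255, 0.2518]
eef_rot: [0.329, 0.944, -0.001, -0.0]
ft_force: [-0.1, 0.3, -0.3]
width: 0.087
grip_force: 0.0
```

Request:
arm_command(
  moves=[0,0,0,7,0,0,0,7,0,0,0,7,0,0,0,7,0,0,0,7,0,0,0,7,0,0,0,7,0,0,0,7,0,0,0,7,0,0,0,7,0,0,0,7,0,0,0,0],
)

```text
time: 3.1
ee_pos: [0.571, -0.1226, 0.2521]
eef_rot: [0.844, 0.536, -0.0, -0.0]
ft_force: [-0.1, -0.1, -1.2]
width: 0.0871
grip_force: 0.0
```

```bash
python3 - <<'E'
from bench import r
import cv2,numpy as np
s=r.read_state();print(s["time"],s["ee_pos"],s["eef_rot"],s["joint_positions"])
a=r.camera("wrist");np.save("w1.npy",a)
print(r.camera_info("wrist"))
cv2.imwrite("pics/w1.png",cv2.cvtColor(a,4))
E
```

```text
3.1 [ 0.57102694 -0.12255673  0.25213792] [ 8.44372443e-01  5.35756516e-01 -3.09774805e-04 -1.94079220e-04] [-0.5274757   0.27850978  0.810959    1.56525059 -0.2039589   1.38640502
 -0.13809508]
{'fx': 315.85866650010837, 'fy': 315.85866650010837, 'cx': 318.3492315240851, 'cy': 202.24972786788138, 'origin': array([ 0.6015015 , -0.05679435,  0.41347568]), 'attitude': array([-0.12978069,  0.02856588, -0.21233979,  0.96811816])}
```

View pics/w1.png

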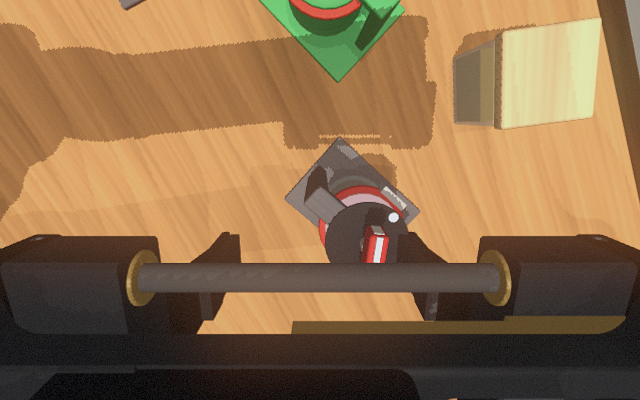

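The wrist view shows the red knob at (375,245) with its white pointer line along it, and the dot at (393,217). The knob is partly behind the gripper rod. I'll measure the pointer line and dot.

```bash
cat > m.py <<'E'
from h import *
def meas(im,ci,box):
    x0,y0,x1,y1=box
    k,l,st,c=cv2.connectedComponentsWithStats(white(im)[y0:y1,x0:x1])
    for i in range(1,k):
        if st[i,4]<5:continue
        ys,xs=np.nonzero(l==i)
        u=np.c_[xs+x0,ys+y0]
        P=np.array([onplane(ci,*q,.184)[:2] for q in u]);m=P.mean(0)
        w,V=np.linalg.eigh(np.cov(P.T));v=V[:,1]
        print(st[i],(c[i]+[x0,y0]).round(1),"top",m.round(4),"dir deg",np.degrees(np.arctan2(v[1],v[0])).round(1),"len",(4*np.sqrt(w)).round(4),"as dot",onplane(ci,*(c[i]+[x0,y0]),.138)[:2].round(4))
    k,l,st,c=cv2.connectedComponentsWithStats(red(im)[y0:y1,x0:x1])
    for i in range(1,k):
        if st[i,4]>30:print("red",st[i],(c[i]+[x0,y0]).round(1),onplane(ci,*(c[i]+[x0,y0]),.184)[:2].round(4))
E
python3 - <<'E'
from m import *
from bench import r
s=r.read_state();M=R.from_quat(s["eef_rot"]).as_matrix()
meas(np.load("w1.npy"),r.camera_info("wrist"),(320,190,410,265))
d=np.array([.5955,-.1815,.25])-s["ee_pos"];print("tool shift cm",(M.T@d*100).round(2),"y dir",np.degrees(np.arctan2(M[1,1],M[0,1])))
E
```

```text
[65  0 21 19 55] [397.4 198.9] top [ 0.6303 -0.1362] dir deg 111.9 len [0.003  0.0253] as dot [ 0.636  -0.1521]
[41  5  9  2 10] [365.4 195.2] top [ 0.6095 -0.1235] dir deg 155.9 len [0.0013 0.0086] as dot [ 0.6111 -0.1368]
[23  9  4  5  8] [344.4 201. ] top [ 0.5934 -0.121 ] dir deg 87.7 len [0.0028 0.005 ] as dot [ 0.5918 -0.1339]
[58  8 11  8 18] [381.8 201. ] top [ 0.619  -0.1328] dir deg 126.0 len [0.0026 0.0109] as dot [ 0.6225 -0.148 ]
[69 23 10  9 71] [393.2 217. ] top [ 0.6222 -0.1482] dir deg 137.6 len [0.0073 0.0076] as dot [ 0.6264 -0.1665]
[55 43  6  2  6] [377.5 233.5] top [ 0.6063 -0.1556] dir deg 139.8 len [0.0008 0.0061] as dot [ 0.6073 -0.1754]
[ 54  48  10  25 159] [378.1 249.9] top [ 0.6016 -0.1685] dir deg 59.8 len [0.0058 0.0243] as dot [ 0.6016 -0.1909]
red [ 41  36  28  37 269] [368.7 242.1] [ 0.5974 -0.1594]
tool shift cm [-4.33  4.69  0.22] y dir -24.76038079500999
```

Request:
arm_command(
  moves=[-2.2,2.3,0,2.5,-2.1,2.3,0,2.2,0,0,0,0,0,0,2,0,0,0,2,0,0,0,2,0,0,0,2,0,0,0,1.0,0,0,0,0.5,0,0,0,0,0,0,0,0,0],
)

```text
time: 4.07
ee_pos: [0.5939, -0.1818, 0.1583]
eef_rot: [0.864, 0.504, 0.0, 0.0]
ft_force: [0.9, -0.2, 0.4]
width: 0.0872
grip_force: 0.0
```

```bash
python3 - <<'E'
from m import *
from bench import r
s=r.read_state();M=R.from_quat(s["eef_rot"]).as_matrix()
print(s["time"],s["ee_pos"],s["ft_force"],s["joint_positions"],"y dir",np.degrees(np.arctan2(M[1,1],M[0,1])))
d=np.array([.5953,-.181,.154])-s["ee_pos"];print("tool shift cm",(M.T@d*100).round(2))
a=r.camera("wrist");b=r.camera("scene")
cv2.imwrite("pics/w2.png",cv2.cvtColor(cv2.resize(np.hstack([a[180:320,200:440],b[160:300,120:360]]),None,fx=1.6,fy=1.6),4))
E
```

```text
4.0667 [ 0.59390143 -0.18179587  0.15830601] [ 0.94246578 -0.21823009  0.37859768] [-0.37973375  0.45196158  0.79694975  1.5920767  -0.33676523  1.23979912
 -0.0377909 ] y dir -29.518434149968783
tool shift cm [0.14 0.08 0.43]
```

View pics/w2.png

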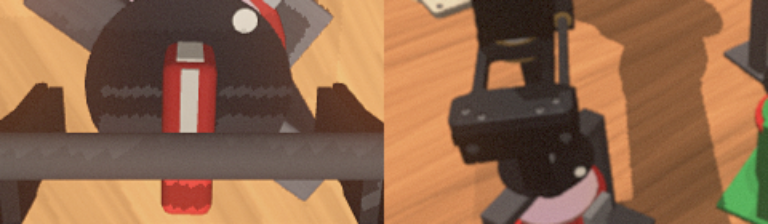

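The bar lies midway between the fingers and is aligned with them. Closing now.

Request:
arm_command(
  moves=[0.1,0.1,0.3,0,0,0,0,0,0,0,0,0,0,0,0,0,0,0,0,0,0,0,0,0,0,0,0,0,0,0,0,0,0,0,0,0,0,0,0,0,0,0,0,0,0,0,0,0],
  fingers=0,
  squeeze=30,
)

```text
time: 5.17
ee_pos: [0.5938, -0.1807, 0.1544]
eef_rot: [0.864, 0.503, -0.001, -0.001]
ft_force: [-3.3, 1.0, 13.4]
width: 0.0161
grip_force: 30.0
```

Request:
arm_command(
  moves=[0,0,0,5,0,0,0,5,0,0,0,5,0,0,0,5,0,0,0,5,0,0,0,5,0,0,0,5,0,0,0,5,0,0,0,5,0,0,0,5,0,0,0,0,0,0,0,0],
)

```text
time: 6.17
ee_pos: [0.5939, -0.1807, 0.1544]
eef_rot: [0.996, 0.09, -0.001, -0.001]
ft_force: [-6.0, 1.7, 4.8]
width: 0.0154
grip_force: 30.0
```

```bash
python3 - <<'E'
from m import *
from bench import r
s=r.read_state();M=R.from_quat(s["eef_rot"]).as_matrix()
print(s["time"],s["ee_pos"],s["ft_force"],s["torque"],s["joint_positions"],"y dir",np.degrees(np.arctan2(M[1,1],M[0,1])))
a=r.camera("wrist");b=r.camera("scene");np.save("w3.npy",a)
cv2.imwrite("pics/w3.png",cv2.cvtColor(cv2.resize(np.hstack([a[180:320,200:440],b[160:300,120:360]]),None,fx=1.6,fy=1.6),4))
E
```

```text
6.1667 [ 0.59393953 -0.18074792  0.15444226] [-5.99349675  1.70706308  4.848114  ] [ 0.56144668  1.46703568 -0.11265964] [-0.49479014  0.52758637  0.98012164  1.59907792 -0.45434528  1.26382789
 -0.82592145] y dir -79.62450312319339
```

View pics/w3.png

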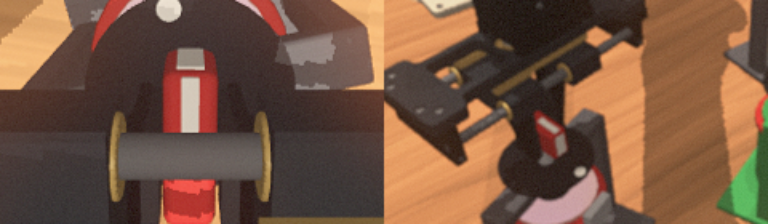

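The knob follows the grip. The dot, at crop (168,10), is now slightly counter-clockwise of the pointer, so it has just been passed. I'll refine the dot angle.

```bash
python3 - <<'E'
from m import *
from bench import r
s=r.read_state();ci=r.camera_info("wrist")
meas(np.load("w3.npy"),ci,(280,175,340,265))
p=onplane(ci,305,187,.138);print(p)
for c in (s["ee_pos"],[.5953,-.181,0]):print(np.degrees(np.arctan2(p[1]-c[1],p[0]-c[0])))
E
```

```text
[ 0  0 23 11 77] [289.1 178.4] top [ 0.6377 -0.1597] dir deg 124.6 len [0.0022 0.0106] as dot [ 0.6281 -0.157 ]
[54  0  6  2  9] [337.  175.3] top [ 0.6426 -0.1794] dir deg 92.6 len [0.0008 0.003 ] as dot [ 0.6348 -0.1836]
[ 18   3  15  15 181] [305.1 185.2] top [ 0.636  -0.1668] dir deg -144.5 len [0.0064 0.0066] as dot [ 0.6258 -0.1667]
[31 47 17  1 17] [319. 222.] top [ 0.6208 -0.1757] dir deg 100.4 len [0.     0.0089] as dot [ 0.6053 -0.1786]
[ 34  54  10  34 340] [318.5 245.5] top [ 0.6098 -0.1775] dir deg -169.6 len [0.0052 0.019 ] as dot [ 0.5905 -0.181 ]
red [ 22  36  35  52 962] [318.7 238.2] [ 0.6133 -0.1769]
[ 0.62475126 -0.1667847   0.138     ]
24.442303230240196
25.765308622296374
```

Request:
arm_command(
  moves=[0,0,0,5,0,0,0,5,0,0,0,5,0,0,0,5,0,0,0,5,0,0,0,4,0,0,0,2,0,0,0,0,0,0,0,0,0,0,0,0],
)

```text
time: 7.1
ee_pos: [0.5939, -0.1808, 0.1544]
eef_rot: [0.984, -0.179, -0.001, -0.0]
ft_force: [-6.7, 2.5, 4.8]
width: 0.0158
grip_force: 30.0
```

Request:
arm_command(
  moves=[0,0,0,0,0,0,0,0,0,0,0,0,0,0,0,0,0,0,0,0,0,0,0,0,0,0,0,0,0,0,0,0,0,0,0,0,0,0,0,0],
  fingers=60,
)

```text
time: 7.93
ee_pos: [0.5949, -0.1812, 0.1545]
eef_rot: [0.984, -0.179, 0.0, -0.0]
ft_force: [-0.1, -0.2, 0.4]
width: 0.0522
grip_force: 0.0
```

Request:
arm_command(
  moves=[0,0,-1,0,0,0,-2,0,0,0,-2,0,0,0,-2,0,0,0,-2,0,0,0,-1,0,0,0,0,0,0,0,0,0],
)

```text
time: 8.6
ee_pos: [0.595, -0.1812, 0.2544]
eef_rot: [0.984, -0.179, 0.0, -0.0]
ft_force: [-0.3, 0.5, -0.6]
width: 0.0523
grip_force: 0.0
```

```bash
python3 - <<'E'
from m import *
from bench import r
s=r.read_state();M=R.from_quat(s["eef_rot"]).as_matrix();ci=r.camera_info("wrist")
print(s["time"],s["ee_pos"],"y dir",np.degrees(np.arctan2(M[1,1],M[0,1])))
a=r.camera("wrist");b=r.camera("scene")
meas(a,ci,(250,150,390,270))
cv2.imwrite("pics/w4.png",cv2.cvtColor(cv2.resize(np.hstack([a[150:320,200:440],b[160:330,120:360]]),None,fx=1.6,fy=1.6),4))
E
```

```text
8.6 [ 0.59497353 -0.18122789  0.25444218] y dir -110.57945776021103
[40  0  5  2  6] [291.8 150.2] top [ 0.647  -0.1795] dir deg 74.2 len [0.0011 0.0043] as dot [ 0.6439 -0.1743]
[63  3 23  5 28] [323.  154.2] top [ 0.6363 -0.1997] dir deg 61.7 len [0.002  0.0194] as dot [ 0.6311 -0.1985]
[57  4  5  2  6] [309.  154.5] top [ 0.6397 -0.19  ] dir deg 86.9 len [0.001  0.0043] as dot [ 0.6352 -0.1869]
[48  7  5  3  5] [300.  157.8] top [ 0.6397 -0.183 ] dir deg 96.3 len [0.0007 0.0052] as dot [ 0.6353 -0.1785]
[44 21  3  5 11] [295.4 172.9] top [ 0.6305 -0.1757] dir deg 162.7 len [0.002  0.0043] as dot [ 0.6242 -0.1697]
[66 35  2 10 17] [316.4 189.2] top [ 0.6134 -0.1859] dir deg 158.4 len [0.0015 0.0096] as dot [ 0.6037 -0.182 ]
red [25 11 17 29 85] [280.9 174.3] [ 0.6334 -0.1653]
red [ 58  27  22  63 645] [319.2 208.3] [ 0.5987 -0.1827]
```

View pics/w4.png

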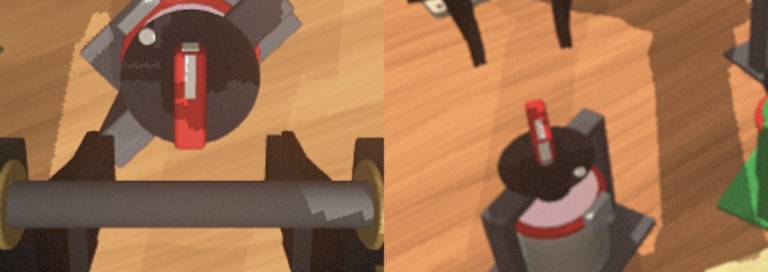

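The knob is free and undisturbed. The pointer stands about 45° clockwise of the dot, which is at crop (147,37).

```bash
python3 -c "
from bench import r
print(r.close_job())"
```

```text
the job is handed in; nothing more can be done
None
```

I turned the red knob to about 0.79 rad (roughly 45°) past the touch point as measured from the last camera images, let it go, left the grey knob untouched, and handed the job in at about 9 s; no verdict was returned.

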